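# Pulse the travel coffee mill by its bayonet lid

## Task

Lift the cover of the aluminium case by its bar handle and lay it gently back onto its stop, fully open. Then take the bayonet lid from the sideboard, lower it fully home into the coffee mill inside the case with its two lugs down the two slots, and twist it clockwise (seen from above), against the return spring, to half-way before the lock click (about 40 degrees from the slots), never as far as the click. Finish while gripping the lid and holding it still at half-way - do not let go - with the cover still open, and leave the jar and the cartridges where they stand.

Things in the scene. Friction and masses are not known exactly. Their poses are not given: they have to be found in the camera images.
- case: Aluminium case, open box 240 x 200 x 85 mm (x, y, z), fixed, latches already released. Origin: centre of its underside. Cover hinged along its +y side (robot's left), handle on its -y side. Inside: black foam up to 45 mm and the round grey mill, whose steel collar (88 mm diameter) has its flat top 78 mm above the sideboard.
- cover (a joint): Angle of the case's flat cover in rad: 0 shut, 1.75 (100 degrees) fully open on its stop. Starts a little ajar. Cover 240 x 200 x 9 mm, 0.3 kg, friction hinge: it stays where it is left and takes about 4 N at the handle to lift.
- cover_hinge (a point): Middle of the cover's hinge line, on the case (case frame: x 0, y +100, z +90 mm). Its axes are the case's; the hinge line runs along x. Does not move when the cover opens.
- cover_bar (a point): Middle of the cover's dark round bar handle: 10 mm thick, 100 mm long, parallel to the hinge, 240 mm from the hinge line, 35 mm of free gap to the cover's free edge, a post at each end. Moves with the cover. It can be pinched from above with a finger on each side, and turns in the grip while the cover swings.
- mill_seat (a point): On the mill's axis at the floor of its mouth, 61 mm above the sideboard, 17 mm below the collar's top (case frame x 0, y -5 mm; axes of the case). Mouth 52 mm diameter with two slots, 13 mm wide, out to 34 mm from the axis, on the case's +x and -x sides. Under the rim the lugs can turn clockwise. Black marks on the collar: short at half-way (40 degrees from each slot), long at the lock (78).
- carrier (a joint): Turn of the sprung carrier in the mill, rad, growing clockwise seen from above; 0 at rest. The lid's lugs meet it after about 0.1 rad of free turn from the slots and push it against its return spring (0.06 N m at 0, 0.13 at 0.6): let go, it turns the lid back. Half-way is 0.6; from about 1.1 on the lugs click past the sprung lock balls. End stop 1.5.
- lid: Loose grey bayonet lid, 110 g, 55 mm tall, grip up. Origin: centre of its underside, z up. Plug 48 mm diameter up to 19 mm, round plate 64 mm diameter from 19 to 24 mm, on it a grip bar 50 mm long (x), 12 mm thick (y), up to 55 mm. Two steel lugs at the foot, 8 mm wide, 9 mm tall, reach 31.5 mm from the axis along +x and -x, in line with the bar (either way fits). Home: origin at mill_seat.
- jar: Small frosted glass jar with its metal lid on, 62 mm diameter, 72 mm tall; bystander. Origin: centre of its underside.
- cartridge_a: Plastic cartridge body, black, 41 mm diameter, 56 mm tall, upright; bystander. Origin: centre of its underside.
- cartridge_b: Plastic cartridge body, orange, same shape; bystander.
- cartridge_c: Plastic cartridge body, white, same shape; bystander.
Not all that is in view belongs to the job. Leave any blue or green look-alike of the lid alone.

How it is judged:
On the way, in this order (a step that is already met when the one before it is completed fails the run):
1. the cover is open on its stop (value of joint cover above 1.66 rad), for 0.2 s.
2. the lid is fully home in the slots, not yet turned against the spring (horizontal distance between lid and mill_seat below 0.005 m and z of lid in the frame of mill_seat below 0.004 m and value of joint carrier below 0.3 rad), for 0.1 s.
At the end, for the whole second after the job is handed in: The cover is open (above 1.6 rad), the lid is home in the mill (within 5 mm of the seat in plan and in height, upright within 0.1 rad), the carrier is held between 0.42 and 0.78 rad (half-way, plus or minus 10 degrees), still, and the fingers still grip the lid (over 2 N) (value of joint cover above 1.6 rad and horizontal distance between lid and mill_seat below 0.005 m and z of lid in the frame of mill_seat below 0.005 m and angle between lid's own z axis and vertical below 0.1 rad and value of joint carrier between 0.42 and 0.78 rad and angular speed of lid below 0.15 rad/s and contact force between the fingers and lid above 2 N); the arm keeps its last pose, push and grip.
It fails at once if the cover hits its stop hard (faster than 1 rad/s in the last 0.15 rad) (value of joint cover above 1.6 rad and velocity of joint cover above 1 rad/s).
It fails at once if the lid is turned as far as the lock click (value of joint carrier above 1.1 rad).
It fails at once if the jar or a cartridge is moved by more than 30 mm (distance of any of jar, cartridge_a, cartridge_b, cartridge_c from where it was at the start of the episode above 0.03 m).
It also fails if it takes over 62 s, if anything falls off the work surface, if the arm or the gripper's body presses on something with over 40 N, if the wrist force passes 120 N, or if a joint passes its speed limit or range.

## Robot

A 7-joint arm with a two-finger parallel gripper is mounted at the origin on the work surface. World frame = base frame: x ahead of the robot, y to its left, z up, the work surface at z = 0. Lengths are in m, angles in rad, forces in N, time in s.
With the tool pointing down it reaches from about 0.425 to 0.925 m from the base axis. Payload 6.8 kg.
Tool frame: the origin (TCP) lies at the very end of the fingers, on their centre line; the grasp point (between the pads) lies 19 mm behind it (env.tcp_to_grasp is the z of the grasp point in the tool frame, in m); z points along the fingers, y is the line along which they close (so a half turn about z gives the same grasp; the last joint's range is limited). The gripper opens to 85 mm and grips with 20 to 120 N. Pads are 22 mm wide; open, the fingers measure 114 mm over their backs; the gripper's body (76 mm by 85 mm) begins 54 mm behind the grasp point. The pads swing forward as they close: fully open they stand 13 mm farther back than shut.
Start: joints at [-1.277, 0.477, 0.022, 1.555, -0.011, 1.109, -0.083], TCP at [0.264, 0.621, 0.231] pointing down, gripper open.
Joint ranges: [-2.96, 2.96], [-0.34, 2.1], [-1.41, 1.46], [0.24, 2.44], [-1.37, 4.51], [0.17, 1.92], [-2.96, 2.96]. Speed limits (rad/s): [2.39, 2.39, 3.14, 3.14, 3.14, 3.14, 3.14].

## Interface

Orientations are given as a unit quaternion [x, y, z, w].
In Python, from station import env, imaging gives the robot as it stands.
- The arm moves only by the tool play_rows, never from a script. Its argument "increments" is one flat list of numbers, 6 for each row, row after row: the shift along the tool's x, y, z in units of 40 cm (1.0 is 40 cm), then the turn, a rotation vector about the tool's x, y, z in units of 45 degrees (1.0 is 45 degrees). A call has exactly 8 rows; each row is the pose to reach, as a shift and turn from the pose commanded when the call began, along the tool's axes at that moment; what a row does not reach only later rows make up. A row lasts 1/10 s, in which the tool goes at most 50 mm and 8.59 degrees, less where a joint would pass 70% of its speed; a pose out of reach is approached as far as the arm can. A call with a number of a shift or a turn outside -1 to 1 is refused whole. A call with a gripper value outside its range is refused whole. "hand" is the opening, from 0 (shut) to 1 (fully open), set as the call begins (left out, the last holds). The fingers move at their own pace and stop on an object; "newtons" is the grip in N (left out, the last holds). Time passes only in rows, so rows that repeat a pose let the fingers close, or fill a call up. It gives the time, the measured TCP pose, the force, the opening and the grip force at its end, in the units of the state.
- env.get_obs(): the state, without advancing time (a new reading comes with each control period).
- imaging.get_image(name): name is "scene" or "top" or "wrist"; returns the picture (480x640x3 uint8, red, green, blue); there is no depth.
- imaging.get_calibration(name): a dict with "fx", "fy", "cx", "cy" (pixels), "distortion" ([k1, k2, p1, p2, k3] as OpenCV has them; the pictures are not rectified), "rvec" (rotation vector, rad) and "tvec" (3), from world to camera coordinates, as OpenCV has them; the wrist camera has in their place "hand_eye" (4x4, takes a point from camera to tool coordinates, whose origin is the TCP and whose axes are the flange's). Camera axes: x right, y down, z forward; pixel columns grow to the right and rows downward; lengths in m; the calibration is good to about 2 mm. A picture is of the moment at which its call begins: read the wrist's pose just before it. get_calibration takes no time and is no camera call.
- env.sign_off(): hands the job in; it is judged then, once.
Trained networks look in the newest picture that a camera, given by its name, has taken for a name from the list of things; names that differ only in an ending like _2 or _b are one class to them, and where a whole thing is asked for, a point or a joint stands for the part that bears it (a point fixed in the world has none). Each returns a list of dicts, best first, with "conf" (0 to 1); they miss things now and then, are a little off and sometimes report something else, mostly with a low value. They report only what shows in the picture. A call takes as long as a camera call. They do not tell look-alikes from the thing itself.
- imaging.outline_of(camera, query): "region" (480x640 bool, what is visible of it) and "point" ([column, row] in pixels, amid what is visible of it).
- imaging.mark_of(camera, query): "point" ([column, row] in pixels: a listed point, or the origin of a listed thing).
The state is a dict: "t": time; "qpos": joint angles; "dq": joint speeds; "effort": joint torques, N m; "position": TCP position; "ee_rot": TCP orientation; "contact_force": force on the tool from outside, world axes, zero at the start; "torque": the same for the moment, N m; "grip_width": finger opening in m; "grasp_force": force on a finger pad.
Only numpy, scipy, OpenCV 4.12 (cv2) and the standard library are available. Lean on these libraries where they do the work, as an engineer would, in place of code of your own. Each camera call takes 0.05 s, during which the arm holds its last target. There are 200 camera calls.

## Working session

There is one attempt and no reset: what is moved stays moved. The work goes in short steps, Python scripts to look and compute and a tool call to move; the robot and the scene stay as the last step left them, time stands still between calls to the robot, and variables do not carry over. Pictures are saved under pics/ and viewed, at most 10 in all, crops included, and the job is handed in when it is done.

Besides the shell and the picture viewer there is one more tool, called after "Call:" by a JSON object that holds its "fn" and its "kwargs", one argument or row to a line. play_rows: Moves the arm, as the interface text tells. Shifts and turns lie within -1 to 1; 1 stands for 40 cm of shift or 45 degrees of turn. Its arguments: {"type":"object","properties":{"increments":{"type":"array"},"hand":{"type":"number"},"newtons":{"type":"number"}},"required":["increments"]}

```bash
mkdir -p pics; ls; python3 - <<'E'
from station import env, imaging
import cv2,numpy as np
o=env.get_obs(); print({k:np.round(v,3).tolist() for k,v in o.items()}, env.tcp_to_grasp)
ims=[]
for c in ["scene","top"]:
    im=imaging.get_image(c); cv2.imwrite(f"pics/{c}0.png",im[:,:,::-1])
    for q in ["lid","cover_bar","cover_hinge","mill_seat","case","jar","cartridge_a"]:
        try: print(c,q,[(np.round(d["point"],1).tolist(),round(d["conf"],2)) for d in imaging.mark_of(c,q)][:5])
        except Exception as e: print(c,q,e)
    print(imaging.get_calibration(c))
print(imaging.get_calibration("wrist"))
E
```

```text
pics
{'t': 0.0, 'qpos': [-1.277, 0.478, 0.022, 1.556, -0.011, 1.109, -0.083], 'dq': [0.001, -0.001, 0.0, 0.002, -0.001, 0.0, 0.001], 'effort': [-0.0, -59.645, 1.608, -28.118, 0.012, 0.01, 0.0], 'position': [0.264, 0.621, 0.23], 'ee_rot': [0.2, 0.98, -0.001, -0.0], 'contact_force': [-0.25, 0.094, -0.667], 'torque': [-0.037, -0.011, -0.009], 'grasp_force': 0.0, 'grip_width': 0.085} -0.0187
scene lid [([291.4, 302.9], 0.83), ([240.9, 270.3], 0.8), ([196.3, 257.3], 0.79), ([269.6, 241.8], 0.69), ([218.4, 205.3], 0.23)]
scene cover_bar [([319.1, 233.5], 0.6)]
scene cover_hinge [([441.2, 274.1], 0.91)]
scene mill_seat []
scene case [([382.4, 298.3], 0.73)]
scene jar [([231.8, 329.0], 0.84)]
scene cartridge_a [([218.6, 205.4], 0.82), ([185.5, 290.5], 0.78), ([282.1, 212.4], 0.59)]
{'fx': 509.11537171618835, 'fy': 509.11537171618835, 'cx': 316.0595298884913, 'cy': 240.9963270736111, 'distortion': array([-0.05629418,  0.        ,  0.        ,  0.        ,  0.        ]), 'rvec': array([ 1.45573447,  1.91970122, -0.95575058]), 'tvec': array([ 0.23150579, -0.23984934,  1.51086525])}
top lid [([4
[... 517 characters left out ...]
  0.        ,  0.        ,  0.        ]), 'rvec': array([ 2.13571324, -2.14778382,  0.14677048]), 'tvec': array([-0.06892535,  0.52952021,  1.05023083])}
{'fx': 408.79288949023925, 'fy': 408.79288949023925, 'cx': 319.37393964462115, 'cy': 239.70291577072578, 'distortion': array([-0.04694687,  0.        ,  0.        ,  0.        ,  0.        ]), 'hand_eye': array([[-3.07292723e-04, -9.63246079e-01, -2.68620359e-01,
         6.72228453e-02],
       [ 9.99999446e-01, -5.66368911e-04,  8.86977001e-04,
         3.96583250e-04],
       [-1.00651534e-03, -2.68619937e-01,  9.63245720e-01,
        -1.43791546e-01],
       [ 0.00000000e+00,  0.00000000e+00,  0.00000000e+00,
         1.00000000e+00]])}
```

View pics/top0.png

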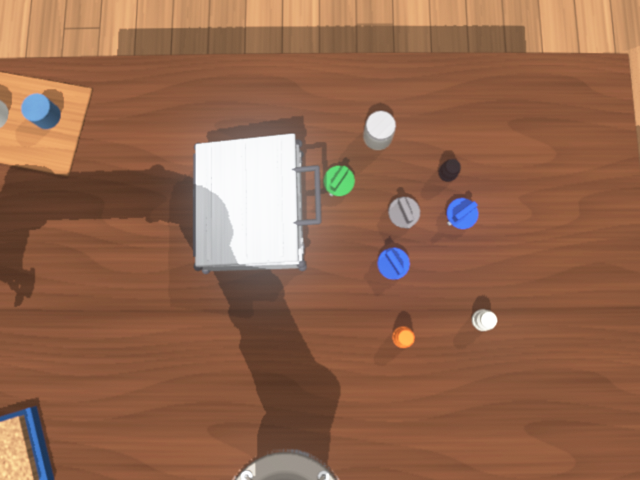

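View pics/scene0.png

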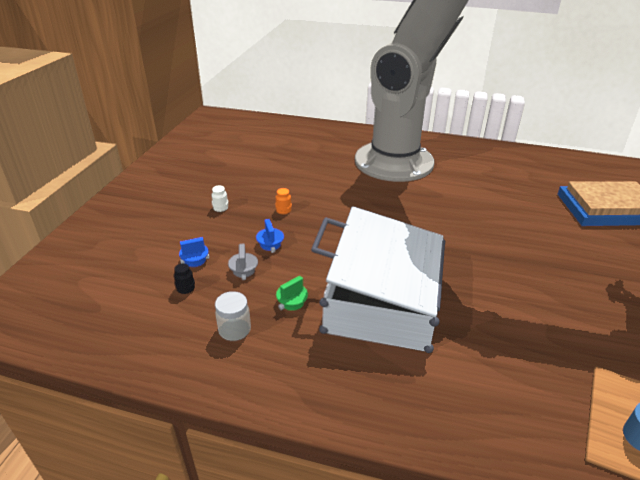

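Candidates for the lid (top image): green (340,181), grey (404,212), blue (394,263), blue (462,213). The grey one fits the description, so I'll enlarge it to confirm and triangulate the points.

```bash
cat > h.py <<'E'
from station import env, imaging
import cv2,numpy as np
from scipy.spatial.transform import Rotation as R
def cam(c,obs=None):
    k=imaging.get_calibration(c); K=np.array([[k["fx"],0,k["cx"]],[0,k["fy"],k["cy"]],[0,0,1.]])
    if "rvec" in k: Rm=cv2.Rodrigues(k["rvec"])[0]; t=np.array(k["tvec"])
    else:
        T=np.eye(4);o=obs;T[:3,:3]=R.from_quat(o["ee_rot"]).as_matrix();T[:3,3]=o["position"]
        M=np.linalg.inv(T@k["hand_eye"]);Rm=M[:3,:3];t=M[:3,3]
    return K,np.array(k["distortion"]),Rm,t
def ray(C,p):
    K,D,Rm,t=C; u=cv2.undistortPoints(np.array([[p]],float),K,D)[0,0]
    d=Rm.T@np.array([u[0],u[1],1]); return -Rm.T@t,d/np.linalg.norm(d)
def onz(C,p,z):
    o,d=ray(C,p); return o+d*(z-o[2])/d[2]
def proj(C,P):
    K,D,Rm,t=C; return cv2.projectPoints(np.array(P,float).reshape(-1,1,3),cv2.Rodrigues(Rm)[0],t,K,D)[0][:,0]
def tri(rs):
    A=0;b=0
    for o,d in rs:
        M=np.eye(3)-np.outer(d,d);A=A+M;b=b+M@o
    return np.linalg.solve(A,b)
E
python3 - <<'E'
from h import *
T=cam("top");S=cam("scene")
for n,a,b in [("lid",(403.7,212.9),(240.9,270.3)),("bar",(319.1,195),(319.1,233.5)),("hinge",(200,203.8),(441.2,274.1)),("case",(254.4,211.5),(382.4,298.3)),("jar",(377.6,134.5),(231.8,329)),("blk",(443.9,173.8),(185.5,290.5)),("org",(403.8,337.2),(282.1,212.4)),("green",(334.7,180.2),(291.4,302.9))]:
    P=tri([ray(T,a),ray(S,b)]); print(n,P.round(4),onz(T,a,0).round(3), proj(T,P).round(1),proj(S,P).round(1))
im=cv2.imread("pics/top0.png")
a=cv2.resize(im[180:250,370:440],(400,400),interpolation=3)
b=cv2.resize(im[120:280,180:340],(400,400),interpolation=3)
cv2.imwrite("pics/crop1.png",np.hstack([a,b]))
g=imaging.outline_of("top","lid")
for d in g: print(d["point"],d["conf"],d["region"].sum())
E
```

```text
lid [ 0.592  -0.2442 -0.002 ] [ 0.591 -0.243  0.   ] [[404.3 212.7]] [[241.4 270.4]]
bar [ 0.5984 -0.0687  0.1368] [ 0.63  -0.068  0.   ] [[318.8 195.1]] [[318.8 233.5]]
hinge [0.5947 0.1665 0.0848] [0.614 0.181 0.   ] [[197.1 204. ]] [[438.2 274.3]]
case [ 0.5966  0.0667 -0.0013] [0.596 0.067 0.   ] [[254.5 211.5]] [[382.5 298.3]]
jar [ 0.7609 -0.1934  0.0011] [ 0.761 -0.192  0.   ] [[378.2 134.3]] [[232.5 329.1]]
blk [ 0.6776 -0.3338 -0.009 ] [ 0.674 -0.329  0.   ] [[445.  173.4]] [[186.7 290.7]]
org [ 0.3369 -0.2377 -0.0129] [ 0.337 -0.236  0.   ] [[403.6 337.3]] [[281.9 212.4]]
green [ 0.6623 -0.1038  0.0018] [ 0.662 -0.1    0.   ] [[336.3 179.8]] [[293.1 303. ]]
[392.8, 265.1] 0.98 786
[405.7, 212.7] 0.94 740
[464.3, 214.3] 0.79 798
[337.8, 179.6] 0.62 769
```

View pics/crop1.png

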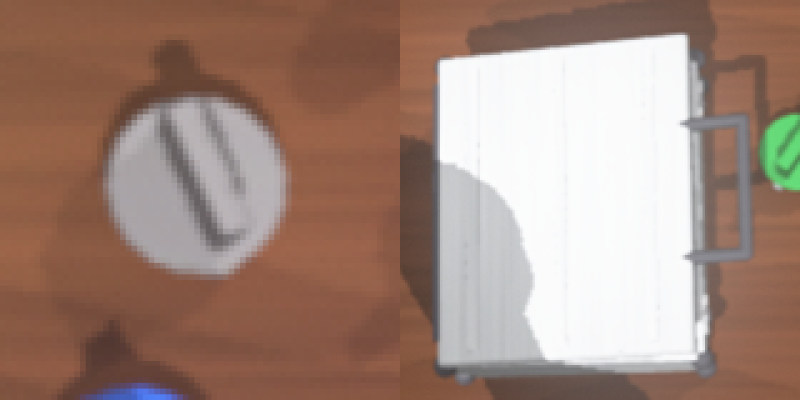

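Crop 1 confirms it: the grey lid is at top px (404,212), with its bar running (402,198)–(410,223). On the right the case cover is ajar, with the bar handle's grip along column 317, rows 168–222. Next I compute the yaws and the first move.

```bash
cat >> h.py <<'E'
def plan(P,yaw,o=None):
    "increment (units) to put TCP at P, tool down, tool x at azimuth yaw deg"
    o=o or env.get_obs(); A=R.from_quat(o["ee_rot"]); c,s=np.cos(np.radians(yaw)),np.sin(np.radians(yaw))
    B=R.from_matrix(np.array([[c,s,0],[s,-c,0],[0,0,-1.]]))
    return np.r_[A.inv().apply(np.array(P)-o["position"])/.4,(A.inv()*B).as_rotvec()/np.radians(45)].round(4)
E
python3 - <<'E'
from h import *
T=cam("top")
def az(a,b,z): 
    d=onz(T,b,z)-onz(T,a,z); return np.degrees(np.arctan2(d[1],d[0]))
print("bar",az((317.2,222),(317.2,168),.137),onz(T,(317.2,222),.137),onz(T,(317.2,168),.137))
print("hinge edge",az((195,266),(195,144),.095))
print("lid",az((410,223),(402.5,198),.055))
print(plan([.598,-.069,.23],180))
E
```

```text
bar -0.2211770138165708 [ 0.5484462 -0.0656772  0.137    ] [ 0.64944504 -0.06606708  0.137     ]
hinge edge 1.7104258205047005
lid 14.892942821147928
[-1.4435 -1.2615  0.0033  0.     -0.     -0.5117]
```

Call:
{"fn": "play_rows", "kwargs": {
  "increments": [-0.72,-0.63,0,0,0,-0.51,-0.72,-0.63,0,0,0,-0.51,-0.72,-0.63,0,0,0,-0.51,-0.72,-0.63,0,0,0,-0.51,-0.72,-0.63,0,0,0,-0.51,-0.72,-0.63,0,0,0,-0.51,-0.72,-0.63,0,0,0,-0.51,-0.72,-0.63,0,0,0,-0.51],
  "hand": 0.4,
  "newtons": 40
}}

```text
t: 1.65
position: [0.4321, 0.2728, 0.2316]
ee_rot: [0.003, 1.0, -0.0, 0.0]
contact_force: [0.3, -0.6, 0.0]
grip_width: 0.0342
grasp_force: 0.0
```

```bash
python3 - <<'E'
from h import *
o=env.get_obs();print(o["t"],o["position"],o["qpos"].round(2),plan([.598,-.068,.23],180))
E
```

```text
1.65 [0.43205354 0.27276387 0.23163282] [-0.75  0.21  0.07  1.95 -0.02  0.99  0.9 ] [-4.192e-01 -8.498e-01  4.900e-03 -7.000e-04  1.000e-03 -6.500e-03]
```

Call:
{"fn": "play_rows", "kwargs": {
  "increments": [-0.42,-0.85,0,0,0,0,-0.42,-0.85,0,0,0,0,-0.42,-0.85,0,0,0,0,-0.42,-0.85,0,0,0,0,-0.42,-0.85,0,0,0,0,-0.42,-0.85,0,0,0,0,-0.42,-0.85,0,0,0,0,-0.42,-0.85,0,0,0,0]
}}

```text
t: 2.45
position: [0.599, -0.0684, 0.2317]
ee_rot: [0.003, 1.0, -0.001, 0.001]
contact_force: [0.6, 0.3, -0.3]
grip_width: 0.0341
grasp_force: 0.0
```

```bash
python3 - <<'E'
from h import *
o=env.get_obs();print(o["t"],o["position"],o["qpos"].round(2))
im=imaging.get_image("wrist");cv2.imwrite("pics/w1.png",im[:,:,::-1]);W=cam("wrist",o)
for q in ["cover_bar","cover_hinge"]:
    for d in imaging.mark_of("wrist",q): print(q,d, onz(W,d["point"],.137))
d=imaging.outline_of("wrist","cover_bar")
T=cam("top"); 
for q in d[:1]: print(q["point"],q["conf"],q["region"].sum())
E
```

```text
2.45 [ 0.59904972 -0.06837362  0.23165204] [-0.21  0.36  0.28  1.75 -0.11  1.04  1.68]
cover_bar {'point': [322.0, 245.1], 'conf': 0.62} [ 0.60203864 -0.06670856  0.137     ]
[507.6, 192.7] 0.59 85146
```

View pics/w1.png

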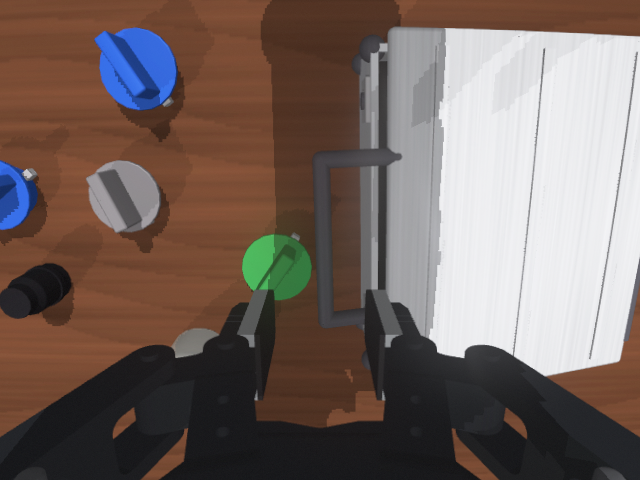

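The wrist view shows the bar handle from (321,158) to (327,325), centred between the fingers. The case yaw is about +2°. The grey lid is at (124,196). Now I'll descend and pinch the bar.

```bash
python3 - <<'E'
from h import *
W=cam("wrist",env.get_obs());a=onz(W,(321,158),.137);b=onz(W,(326,318),.137);print(a,b,np.degrees(np.arctan2(*(b-a)[1::-1])))
print(plan([.601,-.067,.119],182))
E
```

```text
[ 0.54861627 -0.06238247  0.137     ] [ 0.64923355 -0.05936295  0.137     ] 1.7189264901939683
[-0.0077 -0.0082  0.2802  0.0004 -0.0005 -0.0477]
```

Call:
{"fn": "play_rows", "kwargs": {
  "increments": [-0.008,0.005,0.08,0,0,-0.048,-0.008,0.005,0.16,0,0,-0.048,-0.008,0.005,0.23,0,0,-0.048,-0.008,0.005,0.27,0,0,-0.048,-0.008,0.005,0.28,0,0,-0.048,-0.008,0.005,0.28,0,0,-0.048,-0.008,0.005,0.28,0,0,-0.048,-0.008,0.005,0.28,0,0,-0.048]
}}

```text
t: 3.45
position: [0.6021, -0.0612, 0.1206]
ee_rot: [-0.018, 1.0, 0.0, 0.001]
contact_force: [-0.7, 0.0, 1.0]
grip_width: 0.0343
grasp_force: 0.0
```

Call:
{"fn": "play_rows", "kwargs": {
  "increments": [0,0,0,0,0,0,0,0,0,0,0,0,0,0,0,0,0,0,0,0,0,0,0,0,0,0,0,0,0,0,0,0,0,0,0,0,0,0,0,0,0,0,0,0,0,0,0,0],
  "hand": 0,
  "newtons": 30
}}

```text
t: 4.25
position: [0.602, -0.0661, 0.1205]
ee_rot: [-0.016, 1.0, -0.002, 0.001]
contact_force: [1.7, -9.4, 1.1]
grip_width: 0.0087
grasp_force: 29.2
```

```bash
python3 - <<'E'
from h import *
o=env.get_obs();print({k:np.round(o[k],4) for k in ["t","position","ee_rot","contact_force","grip_width","grasp_force","qpos"]})
E
```

```text
{'t': np.float64(4.25), 'position': array([ 0.602 , -0.0661,  0.1205]), 'ee_rot': array([-0.0165,  0.9999, -0.0022,  0.0013]), 'contact_force': array([ 1.6608, -9.4071,  1.1181]), 'grip_width': np.float64(0.0087), 'grasp_force': np.float64(29.2091), 'qpos': array([-0.1805,  0.4942,  0.2443,  1.8397, -0.1511,  0.823 ,  1.7421])}
```

```bash
python3 - <<'E'
import numpy as np
f=lambda t:np.array([.24*(np.cos(.2)-np.cos(t))-.004,-.24*(np.sin(t)-np.sin(.2))])/.4
s=np.array([0,0])
for a,b in [(.2,.6),(.6,1.),(1.,1.4),(1.4,1.76)]:
    for t in np.linspace(a,b,9)[1:]: print((f(t)-s).round(3).tolist(),end=" ")
    s=f(b);print()
E
```

```text
[-0.003, -0.029] [0.005, -0.058] [0.014, -0.087] [0.025, -0.114] [0.038, -0.142] [0.051, -0.168] [0.067, -0.194] [0.083, -0.22] 
[0.018, -0.024] [0.036, -0.048] [0.056, -0.07] [0.077, -0.092] [0.099, -0.112] [0.122, -0.131] [0.146, -0.149] [0.171, -0.166] 
[0.026, -0.016] [0.052, -0.03] [0.079, -0.043] [0.107, -0.054] [0.135, -0.065] [0.164, -0.073] [0.193, -0.081] [0.222, -0.086] 
[0.027, -0.004] [0.054, -0.007] [0.081, -0.008] [0.108, -0.009] [0.134, -0.008] [0.161, -0.006] [0.188, -0.003] [0.215, 0.002]
```

Call:
{"fn": "play_rows", "kwargs": {
  "increments": [0,-0.003,-0.029,0,0,0,0,0.005,-0.058,0,0,0,0,0.014,-0.087,0,0,0,0,0.025,-0.114,0,0,0,0,0.038,-0.142,0,0,0,0,0.051,-0.168,0,0,0,0,0.067,-0.194,0,0,0,0,0.083,-0.22,0,0,0]
}}

```text
t: 5.05
position: [0.6008, -0.029, 0.209]
ee_rot: [-0.018, 1.0, -0.001, 0.001]
contact_force: [4.8, -3.8, -2.5]
grip_width: 0.0092
grasp_force: 29.1
```

Call:
{"fn": "play_rows", "kwargs": {
  "increments": [0,0.018,-0.024,0,0,0,0,0.036,-0.048,0,0,0,0,0.056,-0.07,0,0,0,0,0.077,-0.092,0,0,0,0,0.099,-0.112,0,0,0,0,0.122,-0.131,0,0,0,0,0.146,-0.149,0,0,0,0,0.171,-0.166,0,0,0]
}}

```text
t: 5.85
position: [0.599, 0.0383, 0.2762]
ee_rot: [-0.017, 1.0, -0.001, 0.002]
contact_force: [5.5, -6.3, 3.7]
grip_width: 0.0084
grasp_force: 29.2
```

Call:
{"fn": "play_rows", "kwargs": {
  "increments": [0,0.026,-0.016,0,0,0,0,0.052,-0.03,0,0,0,0,0.079,-0.043,0,0,0,0,0.107,-0.054,0,0,0,0,0.135,-0.065,0,0,0,0,0.164,-0.073,0,0,0,0,0.193,-0.081,0,0,0,0,0.222,-0.086,0,0,0]
}}

```text
t: 6.65
position: [0.5963, 0.1278, 0.3113]
ee_rot: [-0.017, 1.0, -0.0, 0.003]
contact_force: [6.2, -4.6, 5.3]
grip_width: 0.0088
grasp_force: 30.7
```

Call:
{"fn": "play_rows", "kwargs": {
  "increments": [0,0.027,-0.004,0,0,0,0,0.054,-0.007,0,0,0,0,0.081,-0.008,0,0,0,0,0.108,-0.009,0,0,0,0,0.134,-0.008,0,0,0,0,0.161,-0.006,0,0,0,0,0.188,-0.003,0,0,0,0,0.215,0.002,0,0,0]
}}

```text
t: 7.45
position: [0.5934, 0.2121, 0.3102]
ee_rot: [-0.017, 1.0, -0.002, 0.003]
contact_force: [-0.0, -34.8, 24.3]
grip_width: 0.0088
grasp_force: 34.1
```

Call:
{"fn": "play_rows", "kwargs": {
  "increments": [0,0.01,0,0,0,0,0,0.01,0,0,0,0,0,0.015,0,0,0,0,0,0.015,0,0,0,0,0,0.015,0,0,0,0,0,0.015,0,0,0,0,0,0.015,0,0,0,0,0,0.015,0,0,0,0]
}}

```text
t: 8.25
position: [0.5933, 0.2117, 0.3103]
ee_rot: [-0.014, 1.0, -0.005, 0.002]
contact_force: [2.5, -19.1, 10.6]
grip_width: 0.0085
grasp_force: 31.8
```

```bash
python3 - <<'E'
from h import *
cv2.imwrite("pics/scene1.png",imaging.get_image("scene")[:,:,::-1])
for c in ["scene"]:
  print([ (d["point"],d["conf"]) for d in imaging.mark_of(c,"cover_bar")],[ (d["point"],d["conf"]) for d in imaging.mark_of(c,"mill_seat")])
  a=imaging.get_image("top"); cv2.imwrite("pics/top1.png",a[100:300,150:450,::-1])
  print([ (d["point"],d["conf"]) for d in imaging.mark_of("top","mill_seat")])
E
```

```text
[([486.4, 163.4], 0.95)] [([387.2, 271.9], 0.71)]
[([253.9, 203.8], 0.57)]
```

Call:
{"fn": "play_rows", "kwargs": {
  "increments": [0,-0.015,0,0,0,0,0,-0.015,0,0,0,0,0,-0.015,0,0,0,0,0,-0.015,0,0,0,0,0,-0.015,-0.03,0,0,0,0,-0.015,-0.1,0,0,0,0,-0.015,-0.19,0,0,0,0,-0.015,-0.2,0,0,0],
  "hand": 0.45
}}

```text
t: 9.3
position: [0.5929, 0.2157, 0.3933]
ee_rot: [-0.018, 1.0, 0.002, 0.004]
contact_force: [0.4, -0.1, 0.7]
grip_width: 0.0388
grasp_force: 0.0
```

```bash
python3 - <<'E'
from h import *
print(tri([ray(cam("top"),(253.9,203.8)),ray(cam("scene"),(387.2,271.9))]),onz(cam("top"),(253.9,203.8),.061))
o=env.get_obs();print(o["t"],o["position"],o["grip_width"],o["qpos"].round(2),[plan([.592,-.244,z],y) for z,y in [(.2,195),(.2,182)]])
E
```

```text
[0.59688432 0.06440522 0.06902794] [0.59943739 0.05990825 0.061     ]
9.3 [0.59288432 0.21572877 0.3932957 ] 0.03875667140939619 [-0.59  0.3   0.19  1.46 -0.06  1.38  1.21] [array([ 0.0483, -1.1502,  0.4788,  0.0034,  0.0103, -0.2863]), array([ 0.0483, -1.1502,  0.4788,  0.0046,  0.0098,  0.0026])]
```

View pics/scene1.png

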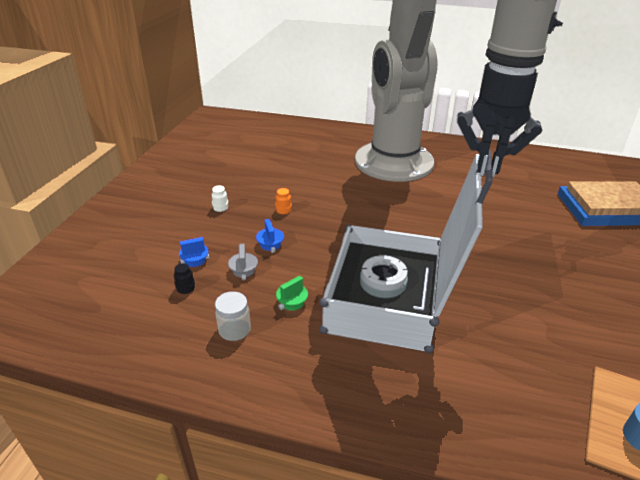

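Call:
{"fn": "play_rows", "kwargs": {
  "increments": [0,-0.12,0.02,0,0,0,0,-0.24,0.1,0,0,0,0,-0.34,0.2,0,0,0,0,-0.38,0.3,0,0,0,0,-0.38,0.34,0,0,0,0,-0.38,0.34,0,0,0,0,-0.38,0.34,0,0,0,0,-0.38,0.34,0,0,0]
}}

```text
t: 10.1
position: [0.598, 0.0642, 0.2534]
ee_rot: [-0.019, 1.0, 0.001, 0.002]
contact_force: [-1.0, 0.7, 0.5]
grip_width: 0.0386
grasp_force: 0.0
```

```bash
python3 - <<'E'
from h import *
o=env.get_obs();im=imaging.get_image("wrist");W=cam("wrist",o);print(o["t"],o["position"],o["ee_rot"].round(4))
cv2.imwrite("pics/w2.png",im[:,:,::-1])
for d in imaging.mark_of("wrist","mill_seat"): print(d,onz(W,d["point"],.061))
g=cv2.cvtColor(im,cv2.COLOR_RGB2GRAY)
E
```

```text
10.1 [0.59799286 0.06424906 0.25339641] [-1.910e-02  9.998e-01  6.000e-04  1.600e-03]
{'point': [322.2, 207.4], 'conf': 0.73} [0.59726855 0.06709711 0.061     ]
```

View pics/w2.png

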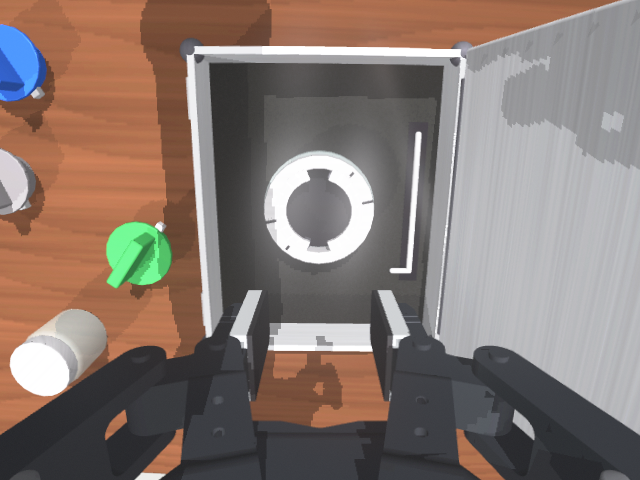

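Wrist view: the mill collar is centred near (319,208), with slots at (319,173) and (319,243), vertical in the image, so case yaw ≈ tool yaw (2.2°). I'll fit the collar outline, then go over the lid.

```bash
python3 - <<'E'
from h import *
o=env.get_obs();im=cv2.imread("pics/w2.png");W=cam("wrist",o);g=cv2.cvtColor(im,cv2.COLOR_BGR2GRAY)
from scipy.optimize import least_squares
m=(g>150).astype(np.uint8);m[:130]=0;m[285:]=0;m[:,:240]=0;m[:,385:]=0
c=max(cv2.findContours(m,0,1)[0],key=cv2.contourArea)[:,0].astype(float)
P=np.array([onz(W,p,.078) for p in c])[:,:2]
r=least_squares(lambda v:np.hypot(*(P-v[:2]).T)-v[2],[.6,.06,.044],loss="soft_l1",f_scale=.001);print(r.x,len(c))
inn=[q[:,0] for q in cv2.findContours(1-m,1,1)[0] if 800<cv2.contourArea(q)<8000]
for q in inn: print(len(q),np.mean([onz(W,p,.078) for p in q.astype(float)],0))
print(plan([.592,-.244,.2],195))
E
```

```text
[0.59476132 0.06389781 0.04445977] 335
213 [0.59413059 0.06331463 0.078     ]
[ 4.400e-02 -7.690e-01  1.319e-01  7.000e-04  3.900e-03 -2.850e-01]
```

Call:
{"fn": "play_rows", "kwargs": {
  "increments": [0.01,-0.12,0,0,0,-0.18,0.02,-0.24,0,0,0,-0.36,0.03,-0.36,0,0,0,-0.44,0.04,-0.48,0,0,0,-0.44,0.044,-0.6,0,0,0,-0.44,0.044,-0.7,0,0,0,-0.44,0.044,-0.77,0,0,0,-0.44,0.044,-0.77,0,0,0,-0.44]
}}

```text
t: 11.0
position: [0.5897, -0.2513, 0.2526]
ee_rot: [-0.187, 0.982, -0.002, 0.0]
contact_force: [-0.1, -0.3, -0.9]
grip_width: 0.0383
grasp_force: 0.0
```

Call:
{"fn": "play_rows", "kwargs": {
  "increments": [0,0,0.15,0,0,0,0,0,0.15,0,0,0,0,0,0.15,0,0,0,0,0,0.15,0,0,0,0,0,0.15,0,0,0,0,0,0.15,0,0,0,0,0,0.15,0,0,0,0,0,0.15,0,0,0]
}}

```text
t: 11.8
position: [0.5905, -0.2457, 0.1918]
ee_rot: [-0.19, 0.982, -0.0, 0.0]
contact_force: [-0.7, 0.8, 0.2]
grip_width: 0.0384
grasp_force: 0.0
```

```bash
python3 - <<'E'
from h import *
o=env.get_obs();im=imaging.get_image("wrist");W=cam("wrist",o);print(o["t"],o["position"],o["ee_rot"].round(4))
cv2.imwrite("pics/w3.png",im[:,:,::-1])
for d in imaging.mark_of("wrist","lid"): print(d,onz(W,d["point"],.0))
E
```

```text
11.8 [ 0.59054712 -0.24566601  0.19181055] [-1.899e-01  9.818e-01 -1.000e-04  3.000e-04]
{'point': [326.9, 210.0], 'conf': 0.86} [ 0.58919043 -0.23958829  0.        ]
{'point': [403.7, 104.6], 'conf': 0.85} [ 0.48851237 -0.21541311  0.        ]
{'point': [430.6, 332.8], 'conf': 0.74} [ 0.65971142 -0.1082057   0.        ]
```

View pics/w3.png

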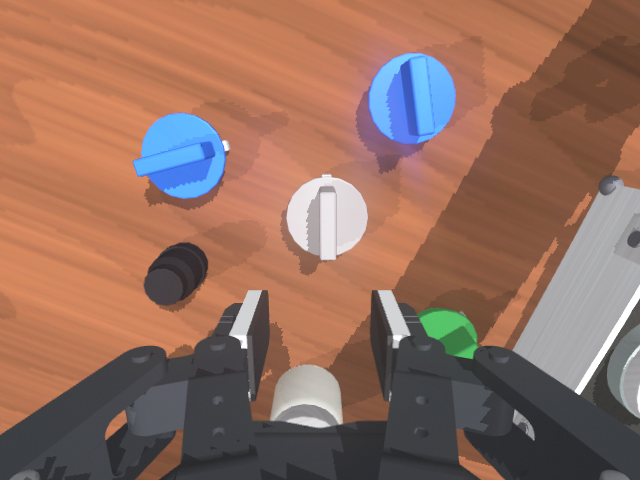

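```bash
python3 - <<'E'
from h import *
o=env.get_obs();W=cam("wrist",o)
a,b=onz(W,(327.5,192),.055),onz(W,(328.5,260),.055);print(a,b,np.linalg.norm(a-b),(a+b)/2,np.degrees(np.arctan2(*(b-a)[1::-1])))
print("plate",onz(W,(327,216),.024))
c=[(.590+.589)/2,-.2405]
for z in (.085,.022): print(plan([.5900,-.2405,z],201.9))
E
```

```text
[ 0.56704895 -0.2491019   0.055     ] [ 0.61251616 -0.22979412  0.055     ] 0.049396938651749246 [ 0.58978255 -0.23944801  0.055     ] 23.00864387924612
plate [ 0.58890641 -0.23995858  0.024     ]
[-3.800e-03  1.230e-02  2.662e-01 -1.000e-04  2.000e-04 -3.000e-04]
[-3.800e-03  1.230e-02  4.237e-01 -1.000e-04  2.000e-04 -3.000e-04]
```

Call:
{"fn": "play_rows", "kwargs": {
  "increments": [-0.003,0.013,0.1,0,0,-0.015,-0.003,0.013,0.2,0,0,-0.015,-0.003,0.013,0.28,0,0,-0.015,-0.003,0.013,0.34,0,0,-0.015,-0.003,0.013,0.38,0,0,-0.015,-0.003,0.013,0.4,0,0,-0.015,-0.003,0.013,0.41,0,0,-0.015,-0.003,0.013,0.41,0,0,-0.015]
}}

```text
t: 12.7
position: [0.59, -0.2406, 0.0277]
ee_rot: [-0.196, 0.981, -0.0, 0.0]
contact_force: [0.1, 0.0, 1.0]
grip_width: 0.0386
grasp_force: 0.0
```

Call:
{"fn": "play_rows", "kwargs": {
  "increments": [0,0,0,0,0,0,0,0,0,0,0,0,0,0,0,0,0,0,0,0,0,0,0,0,0,0,0,0,0,0,0,0,0,0,0,0,0,0,0,0,0,0,0,0,0,0,0,0],
  "hand": 0,
  "newtons": 60
}}

```text
t: 13.5
position: [0.5902, -0.2405, 0.0284]
ee_rot: [-0.196, 0.981, -0.0, 0.001]
contact_force: [-0.4, 1.5, 6.3]
grip_width: 0.0107
grasp_force: 60.3
```

```bash
python3 - <<'E'
from h import *
o=env.get_obs();print(o["ee_rot"].round(4),plan([.5955,.0637,.17],182.2),plan([.5955,.0637,.17],202.6))
E
```

```text
[-1.956e-01  9.807e-01 -3.000e-04  7.000e-04] [-0.3045  0.697  -0.3543 -0.0007  0.0019  0.4525] [-0.3045  0.697  -0.3543 -0.0011  0.0017 -0.0008]
```

Call:
{"fn": "play_rows", "kwargs": {
  "increments": [0,0,-0.1,0,0,0,0,0,-0.22,0,0,0,-0.02,0.05,-0.32,0,0,0.15,-0.07,0.17,-0.35,0,0,0.3,-0.12,0.28,-0.354,0,0,0.453,-0.17,0.39,-0.354,0,0,0.453,-0.22,0.5,-0.354,0,0,0.453,-0.26,0.6,-0.354,0,0,0.453]
}}

```text
t: 14.3
position: [0.5932, 0.0242, 0.169]
ee_rot: [-0.02, 1.0, 0.0, 0.0]
contact_force: [-0.4, -0.9, -0.3]
grip_width: 0.0111
grasp_force: 59.4
```

```bash
python3 - <<'E'
from h import *
o=env.get_obs();print(o["ee_rot"].round(4),o["position"],o["grip_width"],o["qpos"].round(2),plan([.5955,.0637,.17],182.2))
E
```

```text
[-1.980e-02  9.998e-01  3.000e-04  2.000e-04] [0.59323174 0.02416308 0.16899765] 0.011128272780582437 [-0.39  0.42  0.31  1.83 -0.16  0.91  1.61] [-0.0096  0.0985 -0.0024  0.0008  0.0004  0.0015]
```

Call:
{"fn": "play_rows", "kwargs": {
  "increments": [-0.007,0.05,0,0,0,0,-0.007,0.098,0.02,0,0,0,-0.007,0.098,0.05,0,0,0,-0.007,0.098,0.075,0,0,0,-0.007,0.098,0.075,0,0,0,-0.007,0.098,0.075,0,0,0,-0.007,0.098,0.075,0,0,0,-0.007,0.098,0.075,0,0,0]
}}

```text
t: 15.1
position: [0.5952, 0.0598, 0.1394]
ee_rot: [-0.018, 1.0, 0.0, 0.0]
contact_force: [-0.1, -0.6, -0.4]
grip_width: 0.011
grasp_force: 59.4
```

```bash
python3 - <<'E'
from h import *
o=env.get_obs();im=imaging.get_image("wrist");W=cam("wrist",o);print(o["t"],o["position"],o["ee_rot"].round(4))
for q in ["mill_seat","lid"]:
  for d in imaging.mark_of("wrist",q): print(q,d,onz(W,d["point"],.061),onz(W,d["point"],o["position"][2]-.028))
# predicted: lid lugs/plate at nominal grasp; collar circle & slots
c,s=np.cos(np.radians(2.2)),np.sin(np.radians(2.2));A=np.array([[c,-s],[s,c]])
v=im[:,:,::-1].copy()
def draw(P,col):
    for p in proj(W,P): cv2.circle(v,tuple(int(round(x)) for x in p),1,col,-1)
th=np.linspace(0,2*np.pi,120)
circ=lambda C,r,z:np.c_[C[0]+r*np.cos(th),C[1]+r*np.sin(th),0*th+z]
draw(circ([.5955,.0637],.044,.078),(0,0,255))
z=o["position"][2]-.028
draw(circ(o["position"][:2],.032,z+.024),(0,255,0))
pts=[np.r_[o["position"][:2]+A@[sx*.0315,y],z+h] for sx in(1,-1) for y in np.linspace(-.004,.004,8) for h in(0,.009)]
draw(pts,(255,0,255))
cv2.imwrite("pics/w4.png",cv2.resize(v[100:400,170:470],(600,600),interpolation=3))
E
```

```text
15.1 [0.59519981 0.05980564 0.13937105] [-1.850e-02  9.998e-01  0.000e+00  5.000e-04]
lid {'point': [96.0, 296.3], 'conf': 0.91} [ 0.63006497 -0.07198206  0.061     ] [ 0.60691522 -0.04264967  0.11137105]
lid {'point': [320.8, 279.3], 'conf': 0.58} [0.61400949 0.06153512 0.061     ] [0.59450101 0.06058671 0.11137105]
```

View pics/w4.png

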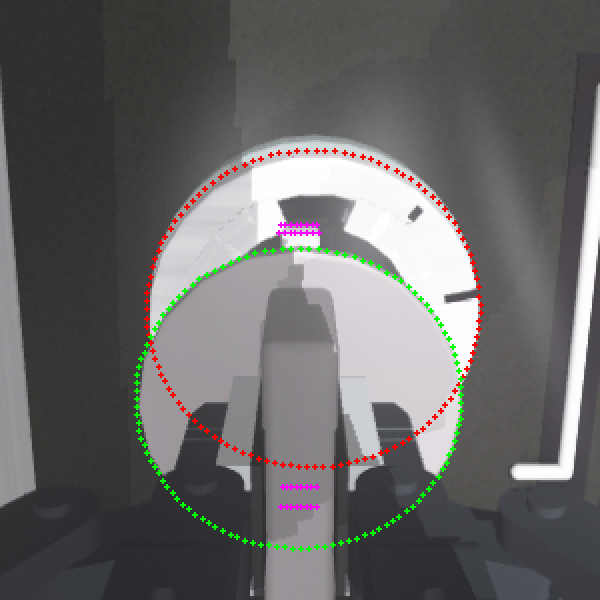

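The crop shows the held lid matching its prediction (green) and the collar matching the red circle. The lug is at about (300,236) and the slot at (315,200). I'll shift +4 mm in y and lower.

Call:
{"fn": "play_rows", "kwargs": {
  "increments": [0,0.01,0.01,0,0,0,0,0.01,0.03,0,0,0,0,0.01,0.05,0,0,0,0,0.01,0.065,0,0,0,0,0.01,0.075,0,0,0,0,0.01,0.085,0,0,0,0,0.01,0.095,0,0,0,0,0.01,0.1,0,0,0]
}}

```text
t: 16.05
position: [0.5949, 0.0643, 0.0986]
ee_rot: [-0.019, 1.0, -0.0, 0.0]
contact_force: [0.2, -0.9, -0.9]
grip_width: 0.0112
grasp_force: 59.5
```

Call:
{"fn": "play_rows", "kwargs": {
  "increments": [0,0,0.006,0,0,0,0,0,0.012,0,0,0,0,0,0.018,0,0,0,0,0,0.023,0,0,0,0,0,0.026,0,0,0,0,0,0.028,0,0,0,0,0,0.028,0,0,0,0,0,0.028,0,0,0]
}}

```text
t: 16.85
position: [0.5949, 0.0645, 0.0894]
ee_rot: [-0.019, 1.0, 0.0, 0.0]
contact_force: [-3.8, 0.0, 13.5]
grip_width: 0.0109
grasp_force: 61.7
```

Call:
{"fn": "play_rows", "kwargs": {
  "increments": [0,0,-0.002,0,0,0,0,0,-0.002,0,0,0.07,0,0,-0.002,0,0,0.14,0,0,-0.002,0,0,0.22,0,0,-0.002,0,0,0.3,0,0,-0.002,0,0,0.38,0,0,-0.002,0,0,0.44,0,0,-0.002,0,0,0.44]
}}

```text
t: 17.65
position: [0.5954, 0.0639, 0.0894]
ee_rot: [0.154, 0.988, -0.0, 0.001]
contact_force: [0.5, -1.3, 6.2]
grip_width: 0.0107
grasp_force: 60.4
```

```bash
python3 - <<'E'
from h import *
o=env.get_obs();print(o["t"],o["position"],o["contact_force"].round(1),o["torque"].round(3),np.degrees(2*np.arctan2(o["ee_rot"][0],o["ee_rot"][1])),o["grip_width"],o["qpos"].round(2))
E
```

```text
17.65 [0.59538107 0.06392215 0.0893525 ] [ 0.5 -1.3  6.2] [-0.492  0.076  0.012] 17.703362671644047 0.010742555977152183 [-0.48  0.54  0.36  1.88 -0.27  0.77  1.29]
```

Call:
{"fn": "play_rows", "kwargs": {
  "increments": [0,0,0,0,0,0.07,0,0,0,0,0,0.14,0,0,0,0,0,0.22,0,0,0,0,0,0.3,0,0,0,0,0,0.37,0,0,0,0,0,0.42,0,0,0,0,0,0.445,0,0,0,0,0,0.445]
}}

```text
t: 18.45
position: [0.5955, 0.064, 0.0894]
ee_rot: [0.323, 0.946, 0.0, 0.001]
contact_force: [0.7, -1.3, 5.4]
grip_width: 0.0116
grasp_force: 60.4
```

```bash
python3 - <<'E'
from h import *
o=env.get_obs();print(o["t"],o["position"],o["contact_force"].round(1),o["torque"].round(3),np.degrees(2*np.arctan2(o["ee_rot"][0],o["ee_rot"][1])),o["grip_width"],o["qpos"].round(2))
v=imaging.get_image("wrist")[:,:,::-1].copy();s=imaging.get_image("scene")[:,:,::-1]
a=cv2.resize(v[150:350,210:410],(400,400),interpolation=3);b=cv2.resize(s[190:330,360:500],(400,400),interpolation=3)
cv2.imwrite("pics/w5.png",np.hstack([a,b]))
E
```

```text
18.45 [0.5954545  0.06398579 0.08935108] [ 0.7 -1.3  5.4] [-0.451  0.047  0.101] 37.67047927822576 0.011620790086997651 [-0.55  0.56  0.45  1.88 -0.34  0.77  1.  ]
```

View pics/w5.png

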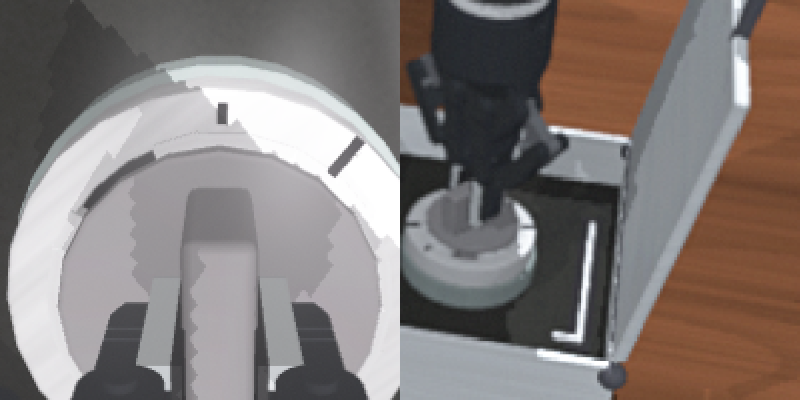

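The crop shows the lid seated with its bar (column 220) in line with the short half-way mark at (222,113), and the cover open. The reaction torque of 0.10 N m is close to the spring's. I'm handing in.

```bash
python3 - <<'E'
from station import env
print(env.sign_off())
E
```

```text
the job is handed in; nothing more can be done
None
```

I handed the job in at about 18.5 s, with the cover open on its stop and the lid home in the mill, turned about 40° clockwise to the half-way mark and still gripped at about 60 N; the sign-off returned no verdict.

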